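# Clamp a thin-walled bush in a ring-operated bench chuck

### The job

Stand the tall slim steel bush upright in the middle of the open bench chuck and let go of it, then turn the chuck's slim ring clockwise (seen from above) until all three jaws hold the bush snugly, and let go. The bush is thin-walled, so stop as soon as you feel the jaws take hold and do not crush it; turn the ring by its two lugs without touching the fixed ring below it, the fixed plate above it or the jaws, and leave everything else on the counter where it is.

Things in the scene. Friction and masses are not known exactly. Their poses are not given: they have to be found in the camera images.
- bush_mid (a point): centre (half-way up) of the bush to be clamped: a plain steel cylinder, 45 mm high, standing upright on the counter, 90 g; its outside diameter is worn and only known to be 24 to 27 mm. z is its axis. It is told from its two neighbours by being both tall and slim
- chuck_seat (a point): point on the chuck's vertical axis on the flat top of its jaw plate, 55 mm above the counter, where the bush's underside is to stand. The chuck is bolted down. Three jaws stand on the plate around this axis, their tops 70 mm above the counter; their inner faces start about 17.5 mm from the axis or a little nearer, never less than about 16 mm at the start
- lower_ring: fixed aluminium ring of the chuck directly below the turning ring, 88 mm diameter, its top 33 mm above the counter, on a 100 mm square foot bolted to the counter (origin on the axis at counter height). It must not be touched by the gripper
- jaw_plate: fixed aluminium plate of the chuck directly above the turning ring, 50 mm diameter, from 45 to 55 mm above the counter (origin on the axis at counter height). It must not be touched by the gripper
- ring_mid (a point): centre of the slim dark steel turning ring, on the chuck's axis; its frame turns with the ring, z up. 9 mm thick (35 to 44 mm above the counter), 54 mm in diameter, with two opposite lugs on its local +x and -x sides: each 14 mm wide, as thick as the ring, with a flat end 31 mm from the axis (62 mm across both), 6 mm out beyond the jaw plate
- clamp_ring (a joint): angle of the ring in rad, 0 to 0.9, growing clockwise. 1 rad clockwise seen from above moves all jaws in by 10 mm; stays where left. Turning it takes about 0.15 N m of friction; once all jaws bear on the bush add 0.03 N m per newton on each jaw: snug is 4 to 10 N a jaw (0.12 to 0.30 N m besides friction, which vanishes or changes sign when you stop), over 15 N crushes. Released, the jaws ease to at most 5 N
- jaw0: jaw 1 of the chuck: steel block with a polished sprung tip (20 N per mm), 15 mm high, 10 wide, 8 long, that slides radially on the jaw plate (origin at the plate's top, on the chuck's axis when the ring is at 0, moving with the jaw; the block lies on its local +x side and closes towards -x). Moved only by the ring; not to be touched by the gripper
- jaw1: jaw 2 of the chuck: steel block with a polished sprung tip (20 N per mm), 15 mm high, 10 wide, 8 long, that slides radially on the jaw plate (origin at the plate's top, on the chuck's axis when the ring is at 0, moving with the jaw; the block lies on its local +x side and closes towards -x). Moved only by the ring; not to be touched by the gripper
- jaw2: jaw 3 of the chuck: steel block with a polished sprung tip (20 N per mm), 15 mm high, 10 wide, 8 long, that slides radially on the jaw plate (origin at the plate's top, on the chuck's axis when the ring is at 0, moving with the jaw; the block lies on its local +x side and closes towards -x). Moved only by the ring; not to be touched by the gripper
- bush: the bush to be clamped, its origin at the centre of its underside (22.5 mm below bush_mid)
- fat_bush: a fatter steel bush, 42 mm diameter, 45 mm high, standing (origin centre of underside); not the one wanted
- short_bush: a short steel bush, 25 mm diameter, only 20 mm high, standing (origin centre of underside); not the one wanted
- part_carton: cardboard carton 80 x 120 x 50 mm, bystander (origin centre of underside)
- oil_can: blue can with a white label, 66 mm diameter, 110 mm high, bystander (origin centre of underside)
- seal_ring: black rubber seal ring, 70 mm outside, 12 mm thick, lying flat, bystander (origin centre of underside)
- screwdriver: red-handled screwdriver lying on the counter, bystander
- plug_carton: yellow carton 50 x 90 x 35 mm, bystander (origin centre of underside)

How it is judged:
On the way, in this order (a step that is already met when the one before it is completed fails the run):
1. the bush stands upright on the jaw plate in the middle of the chuck, let go, the jaws not yet closed on it (horizontal distance between bush_mid and chuck_seat below 0.006 m and z of bush_mid in the frame of chuck_seat between 0.02 and 0.025 m and angle between bush_mid's own z axis and vertical below 0.08 rad and contact force between the fingers and bush below 0.05 N and contact force between any of jaw0, jaw1, jaw2 and bush below 0.3 N), for 0.2 s.
2. all three jaws bear on the bush with more than 2 N each (horizontal distance between bush_mid and chuck_seat below 0.006 m and z of bush_mid in the frame of chuck_seat between 0.02 and 0.025 m and angle between bush_mid's own z axis and vertical below 0.08 rad and contact force between each of jaw0, jaw1, jaw2 and bush above 2 N), for 0.2 s.
At the end, for the whole second after the job is handed in: the bush stands upright (within 0.08 rad) on the jaw plate, within 3 mm of the chuck's axis and its centre 20 to 25 mm above the plate, at rest, held by all three jaws with more than 1 N each (horizontal distance between bush_mid and chuck_seat below 0.003 m and z of bush_mid in the frame of chuck_seat between 0.02 and 0.025 m and angle between bush_mid's own z axis and vertical below 0.08 rad and contact force between each of jaw0, jaw1, jaw2 and bush above 1 N and linear speed of bush below 0.01 m/s); the robot touches nothing.
It fails at once if a jaw crushes the thin-walled bush (more than 15 N from one jaw) (contact force between any of jaw0, jaw1, jaw2 and bush above 15 N).
It fails at once if the gripper touches the fixed ring below, the plate above or a jaw (more than 2 N) (contact force between any of the fingers, the arm and lower_ring above 2 N or contact force between any of the fingers, the arm and jaw_plate above 2 N or contact force between any of the fingers, the arm and jaw0 above 2 N or contact force between any of the fingers, the arm and jaw1 above 2 N or contact force between any of the fingers, the arm and jaw2 above 2 N).
It fails at once if a bystander is moved by more than 30 mm (distance of any of fat_bush, short_bush, part_carton, oil_can, seal_ring, screwdriver, plug_carton from where it was at the start of the episode above 0.03 m).
It also fails if it takes over 72 s, if anything falls off the work surface, if the arm or the gripper's body presses on something with over 40 N, if the wrist force passes 120 N, or if a joint passes its speed limit or range.

### The arm

A 6-joint arm with a two-finger parallel gripper is mounted at the origin on the work surface. World frame = base frame: x ahead of the robot, y to its left, z up, the work surface at z = 0. Lengths are in m, angles in rad, forces in N, time in s.
With the tool pointing down it reaches from about 0.225 to 0.875 m from the base axis. Payload 3.4 kg.
Tool frame: the origin (TCP) lies at the very end of the fingers, on their centre line; the grasp point (between the pads) lies 19 mm behind it (grip_depth is the distance from the TCP to the grasp point, in m); x points along the fingers, z is the direction in which the jaws open and shut, and the axes are right-handed (so a half turn about x gives the same grasp; the last joint's range is limited). The gripper opens to 85 mm and grips with 20 to 120 N. Pads are 22 mm wide; open, the fingers measure 114 mm over their backs; the gripper's body (76 mm by 85 mm) begins 54 mm behind the grasp point. The pads swing forward as they close: fully open they stand 13 mm farther back than shut.
Start: joints at [-1.253, 0.276, 1.505, -0, 1.361, -0.121], TCP at [0.244, -0.521, 0.231] pointing down, gripper open.
Joint ranges: [-2.89, 2.89], [-0.75, 2.08], [0.22, 2.7], [-1.18, 4.32], [0.11, 2.71], [-2.7, 2.7]. Speed limits (rad/s): [2.57, 2.57, 3.14, 3.14, 3.14, 3.14].

### API

Orientations are given as a unit quaternion [w, x, y, z].
In Python, from rig import get_state, get_image, sign_off, grip_depth gives the robot as it stands. The module is installed in compiled form; this text tells all that it offers.
- The arm moves only by the tool arm_command, never from a script. Its argument "series" is a list of rows, each an object with "dp": the shift along the tool's x, y, z scaled (see below), a list of three; "angular": the turn, a rotation vector about the tool's x, y, z scaled (see below), a list of three; "gripper": the finger opening in mm, from 0 to 85.4. A call has exactly 8 rows; each row shifts and turns the pose as measured when the row begins, along the tool's axes as they then stand; what a row does not reach is not made up. The controller multiplies each number of a shift by 0.12 m and each number of a turn by 90 degrees. A row lasts 1/8 s, in which the tool goes at most 62.5 mm and 10.7 degrees, less where a joint would pass 70% of its speed; a pose out of reach is approached as far as the arm can. A call with a number of a shift or a turn outside -1 to 1 is refused whole. A call with a gripper value outside its range is refused whole. The fingers move at their own pace and stop on an object; "grip_force" is the grip in N (left out, the last holds). Time passes only in rows, so rows that do not move let the fingers close, or fill a call up. It gives the time, the measured TCP pose, the force and the opening at its end, in the units of the state.
- get_state(): the state, without advancing time (a new reading comes with each control period).
- get_image(name): name is "side" or "top"; returns a dict with "image" (420x560x3 uint8, blue, green, red), "depth" (420x560 float32, m along the optical axis (not along the pixel's ray), 0 where there is no reading), "mtx" (3x3 intrinsics, pixels), "k1" (the pictures are not rectified: a ray, as slopes to the right and down, at radius r is drawn at 1 + k1 r^2 times it, then the intrinsics apply), "view" (4x4, takes a point from world to camera coordinates). Camera axes: x right, y up, looking along -z (the intrinsics and any distortion apply to the point x, -y, -z); pixel columns grow to the right and rows downward; lengths in m; the calibration is good to about 2 mm. A picture is of the moment at which its call begins.
- sign_off(): hands the job in, once; it reports no verdict.
The state is a dict: "clock": time; "qpos": joint angles; "qd": joint speeds; "effort": joint torques, N m; "position": TCP position; "ee_rot": TCP orientation; "contact_force": force on the tool from outside, world axes, zero at the start; "moment": the same for the moment, N m; "width": finger opening in m.
Only numpy, scipy, OpenCV 4.12 (cv2) and the standard library are available. Lean on these libraries where they do the work, as an engineer would, in place of code of your own. Each camera call takes 0.05 s, during which the arm holds its last target. There are 200 camera calls.

## Working session

There is one attempt and no reset: what is moved stays moved. The work goes in short steps, Python scripts to look and compute and a tool call to move; the robot and the scene stay as the last step left them, time stands still between calls to the robot, and variables do not carry over. Pictures are saved under pics/ and viewed, about 8 in all and at most 12, crops included, and the job is handed in when it is done.

Besides the shell and the picture viewer there is one more tool, called after ">>>" as a command line: name --argument value ..., lists and objects as JSON in quotes. arm_command: Moves the arm, as the interface text tells. Its arguments: {"type":"object","properties":{"series":{"type":"array","items":{"type":"object","properties":{"dp":{"type":"array","items":{"type":"number"}},"angular":{"type":"array","items":{"type":"number"}},"gripper":{"type":"number"}}}},"grip_force":{"type":"number"}},"required":["series"]}

```bash
mkdir -p pics
cat > h.py <<'E'
import numpy as np,cv2
from rig import get_state,get_image,sign_off,grip_depth
from scipy.spatial.transform import Rotation as R
def world(d,u,v,dep=None):
    # pixel + depth -> world
    K=d["mtx"]; a=(u-K[0][2])/K[0][0]; b=(v-K[1][2])/K[1][1]
    x,y=a,b
    for _ in range(20):
        s=1+d["k1"]*(x*x+y*y); x,y=a/s,b/s
    z=d["depth"][int(round(v)),int(round(u))] if dep is None else dep
    p=np.stack([x*z,-y*z,-z*np.ones_like(x)],-1)
    V=np.array(d["view"]); return (p-V[:3,3])@V[:3,:3]
def atz(d,u,v,h):
    V=np.array(d["view"]); o=-V[:3,:3].T@V[:3,3]; q=world(d,u,v,1.0); r=q-o
    return o+r*(h-o[2])/r[2]
def pix(d,P):
    V=np.array(d["view"]); c=V[:3,:3]@P+V[:3,3]; x,y=c[0]/-c[2],-c[1]/-c[2]
    s=1+d["k1"]*(x*x+y*y); K=d["mtx"]; return K[0][0]*x*s+K[0][2],K[1][1]*y*s+K[1][2]
def st():
    s=get_state(); T=R.from_quat(np.roll(s["ee_rot"],-1)).as_matrix()
    return s,np.array(s["position"]),T
E
python3 - <<'E'
from h import *
s,p,T=st(); print(s,T.round(3),grip_depth)
for n in("top","side"):
    d=get_image(n); cv2.imwrite(f"pics/{n}0.png",d["image"]); np.save(f"{n}0.npy",d,allow_pickle=True)
    V=np.array(d["view"]); print(n,(-V[:3,:3].T@V[:3,3]).round(3),(-V[2,:3]).round(3),d["mtx"][0][0],d["k1"])
E
```

```text
{'clock': 0.0, 'qpos': array([-1.25300706e+00,  2.76600120e-01,  1.50613679e+00, -1.13475048e-05,
        1.36069864e+00, -1.21008593e-01]), 'qd': array([-0.00017533, -0.00013829,  0.00059908,  0.00074586, -0.00037634,
        0.00169976]), 'effort': array([ 1.13582690e-03, -4.16769218e+01, -2.45805663e+01, -1.67136882e-04,
        1.09282520e-02,  1.04306153e-05]), 'position': array([ 0.24410972, -0.52002511,  0.23043533]), 'ee_rot': array([ 0.59632968,  0.37960206,  0.59734216, -0.37878165]), 'contact_force': array([0.63282356, 0.56689118, 0.43834502]), 'moment': array([0.02691028, 0.00320474, 0.03332704]), 'width': 0.0854564218154458} [[-0.001  0.905  0.425]
 [ 0.002  0.425 -0.905]
 [-1.     0.    -0.002]] 0.0187
top [0.371 0.072 1.265] [ 0.195 -0.01  -0.981] 416.29335237752133 -0.015001220135927864
side [ 0.496 -0.695  0.771] [ 0.102  0.742 -0.663] 450.0018036680443 -0.07766300203428672
```

View pics/top0.png

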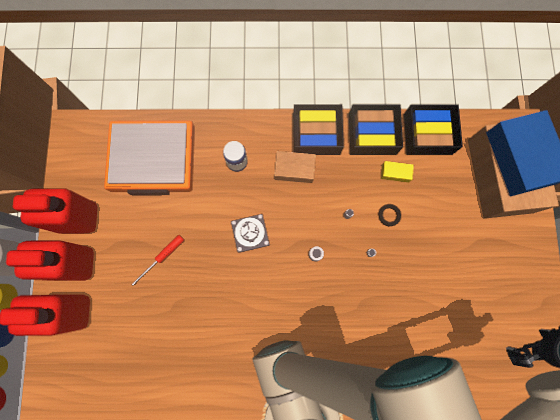

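View pics/side0.png

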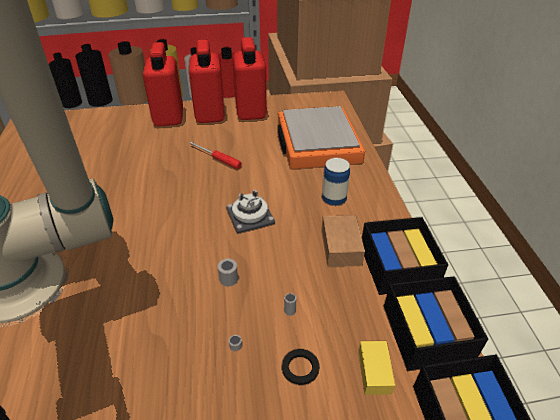

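The top view shows the chuck at about (251,232), the tall slim bush at (349,213), the fat bush at (316,253) and the short bush at (371,253). In the side view the wanted bush is at (290,303) and the chuck at (250,211). Next I'll enlarge these.

Run:
```python
from h import *
t=np.load("top0.npy",allow_pickle=True).item(); s=np.load("side0.npy",allow_pickle=True).item()
a=cv2.resize(t["image"][207:257,226:276],(400,400),interpolation=cv2.INTER_CUBIC)
b=cv2.resize(s["image"][183:233,225:275],(400,400),interpolation=cv2.INTER_CUBIC)
cv2.imwrite("pics/c1.png",np.hstack([a,b]))
# bush via depth: points with z 5..60mm near it
for n,d,(u0,u1,v0,v1) in(("top",t,(338,362,200,224)),("side",s,(275,305,285,320))):
    U,V=np.meshgrid(np.arange(u0,u1),np.arange(v0,v1)); P=world(d,U.ravel(),V.ravel(),d["depth"][v0:v1,u0:u1].ravel())
    m=P[:,2]>.012; Q=P[m]; print(n,m.sum(),Q.mean(0),Q.min(0),Q.max(0)); k=Q[:,2]>.04; print(k.sum(),Q[k].mean(0))
    print("table z",np.median(P[~m][:,2]))
for n,d,(u0,u1,v0,v1) in(("top",t,(226,276,207,257)),("side",s,(220,280,183,238))):
    U,V=np.meshgrid(np.arange(u0,u1),np.arange(v0,v1)); P=world(d,U.ravel(),V.ravel(),d["depth"][v0:v1,u0:u1].ravel())
    for lo,hi in((.05,.06),(.062,.08),(.03,.048)):
        Q=P[(P[:,2]>lo)&(P[:,2]<hi)]; print(n,lo,len(Q),Q.mean(0),Q.min(0),Q.max(0))
```

```text
top 70 [ 0.58735544 -0.14342704  0.07523788] [ 0.37122337 -0.16176394  0.01215363] [0.60583457 0.07185482 1.26506746]
55 [ 0.58656286 -0.14298279  0.08901445]
table z -2.1747370803779846e-06
side 208 [ 0.59080483 -0.16930073  0.05787543] [ 0.49564505 -0.69508116  0.01350977] [ 0.60553649 -0.1361798   0.77080682]
113 [ 0.58883923 -0.17919335  0.08378361]
table z 0.0006518944492896795
top 0.05 187 [0.5403569  0.14759791 0.05469894] [0.51514653 0.12187131 0.05018723] [0.56315669 0.17186426 0.05976627]
top 0.062 31 [0.54009728 0.14694341 0.06904296] [0.51659066 0.12396519 0.06280173] [0.56035052 0.1678143  0.07439309]
top 0.03 403 [0.53815182 0.14673707 0.03462624] [0.49702891 0.10474145 0.03004495] [0.58434819 0.1883133  0.04788211]
side 0.05 200 [0.53881411 0.1475724  0.05449723] [0.51334549 0.12181171 0.05020745] [0.56274324 0.1747243  0.05997616]
side 0.062 57 [0.5396234  0.14757255 0.06745953] [0.51377965 0.12271145 0.06202386] [0.55921682 0.16755779 0.07240266]
side 0.03 430 [0.53879582 0.13334078 0.03535233] [0.49615039 0.10589397 0.03001125] [0.58248811 0.18312831 0.04792343]
```

View pics/c1.png

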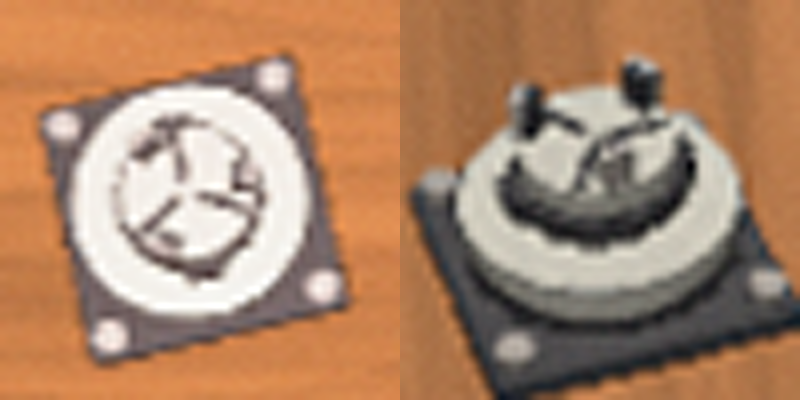

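Enlarged, the top crop shows the dark ring poking out at the bottom, near crop (205,270), and at the top, near (170,122). The axis is near (0.540,0.147). Next I'll work out the lug direction and the exact bush position.

Run:
```python
from h import *
from scipy.optimize import least_squares
C=np.array([.5397,.1474])
for n,(bu,cu) in(("top",((338,362,200,224),(226,276,207,257))),("side",((275,305,285,320),(220,280,183,238)))):
    d=np.load(n+"0.npy",allow_pickle=True).item()
    def pts(b,lo,hi):
        u0,u1,v0,v1=b; U,V=np.meshgrid(np.arange(u0,u1),np.arange(v0,v1)); D=d["depth"][v0:v1,u0:u1].ravel()
        P=world(d,U.ravel(),V.ravel(),D); m=(D>0)&(P[:,2]>lo)&(P[:,2]<hi); return P[m],d["image"][V.ravel()[m],U.ravel()[m]].mean(1),U.ravel()[m],V.ravel()[m]
    Q,_,_,_=pts(bu,.012,.06); print(n,"bush",len(Q),Q.min(0),Q.max(0))
    k=Q[Q[:,2]>.04]; print(" top",len(k),k[:,:2].mean(0),k.min(0),k.max(0))
    k=Q[(Q[:,2]>.012)&(Q[:,2]<.038)]
    if len(k)>8: r=least_squares(lambda p:np.hypot(k[:,0]-p[0],k[:,1]-p[1])-.01275,[.59,-.14],loss="soft_l1",f_scale=.002); print(" circ",r.x,len(k))
    # ring (plate-top circle & lower ring circle)
    k,_,_,_=pts(cu,.031,.0345); print(" lower ring",len(k),(k.min(0)+k.max(0))/2,k.max(0)-k.min(0))
    k,_,_,_=pts(cu,.053,.057); print(" plate",len(k),(k.min(0)+k.max(0))/2,k.max(0)-k.min(0))
    k,g,U,V=pts(cu,.0365,.05); 
    for q,gg in zip(k,g):
        e=q[:2]-C
        if np.hypot(*e)>.026: print("   lug?",q.round(4),int(gg),"r%.1f a%.0f"%(np.hypot(*e)*1e3,np.degrees(np.arctan2(e[1],e[0]))))
```

```text
top bush 68 [ 0.58354383 -0.16176394  0.01215363] [ 0.60583457 -0.13962516  0.04770481]
 top 53 [ 0.59468888 -0.15108987] [ 0.58397482 -0.16176394  0.04011214] [ 0.60583457 -0.13992544  0.04770481]
 circ [ 0.5839933  -0.13346959] 14
 lower ring 213 [0.54085138 0.14652738 0.03275796] [0.08699361 0.08357185 0.00346313]
 plate 115 [0.54071017 0.14806266 0.0549829 ] [0.0445726  0.04692361 0.00394263]
   lug? [0.5744 0.1672 0.039 ] 242 r39.9 a30
   lug? [0.5745 0.1256 0.0372] 242 r41.0 a-32
   lug? [0.57   0.1547 0.0468] 187 r31.2 a14
   lug? [0.5699 0.1517 0.0475] 154 r30.5 a8
   lug? [0.5701 0.1489 0.0461] 167 r30.4 a3
   lug? [0.5712 0.1195 0.0383] 218 r42.1 a-41
   lug? [0.5671 0.1577 0.0462] 98 r29.3 a21
   lug? [0.5681 0.1552 0.0403] 110 r29.4 a15
   lug? [0.568  0.1522 0.0406] 97 r28.7 a10
   lug? [0.5676 0.149  0.0429] 133 r28.0 a3
   lug? [0.5677 0.1432 0.042 ] 158 r28.4 a-9
   lug? [0.5684 0.1255 0.0376] 239 r36.0 a-37
   lug? [0.568  0.1165 0.0393] 208 r41.9 a-47
   lug? [0.5652 0.1671 0.0395] 216 r32.3 a38
   lug? [0.565  0.1343 0.0402] 216 r28.5 a-27
   lug? [0.5624 0.182  0.
[... 3145 characters left out ...]
85 r30.8 a-158
   lug? [0.5137 0.1386 0.0385] 23 r27.5 a-161
   lug? [0.516  0.1326 0.0434] 28 r28.0 a-148
   lug? [0.5545 0.1248 0.0456] 45 r27.0 a-57
   lug? [0.5571 0.1269 0.0435] 36 r26.9 a-50
   lug? [0.511  0.1345 0.0391] 152 r31.5 a-156
   lug? [0.5158 0.134  0.039 ] 54 r27.4 a-151
   lug? [0.5544 0.1249 0.0423] 31 r26.8 a-57
   lug? [0.557  0.1273 0.0399] 30 r26.6 a-49
   lug? [0.518  0.13   0.0389] 131 r27.8 a-141
   lug? [0.5204 0.1298 0.0388] 83 r26.1 a-138
   lug? [0.5493 0.123  0.0414] 28 r26.2 a-69
   lug? [0.5544 0.1259 0.0382] 105 r26.1 a-56
   lug? [0.5273 0.124  0.0399] 40 r26.5 a-118
   lug? [0.5344 0.12   0.0426] 36 r27.9 a-101
   lug? [0.5492 0.1225 0.0386] 53 r26.7 a-69
```

```bash
cat >> h.py <<'E'
def plan(tgt,yaw,grip,n=8,pre=None):
    "print rows from the present pose to tgt, tool down with z axis at yaw deg; n moving rows"
    s,p,T=st(); p=p.copy(); y=np.radians(yaw)
    z=np.array([np.cos(y),np.sin(y),0]); x=np.array([0,0,-1.]); G=np.c_[x,np.cross(z,x),z]
    print("now",s["clock"],p.round(4),"yaw %.1f"%np.degrees(np.arctan2(T[1,2],T[0,2])),"w",s["width"],"F",s["contact_force"].round(2),"M",s["moment"].round(3),"q6 %.2f"%s["qpos"][5])
    e=R.from_matrix(T.T@G).as_rotvec()
    out=[]
    for i in range(8):
        if i<n:
            d=T.T@((np.array(tgt)-p)/(n-i)); a=e/n
            dp=(d/.12).round(3); an=(a/(np.pi/2)).round(4)
        else: dp=np.zeros(3);an=np.zeros(3)
        p=p+T@dp*.12; T=T@R.from_rotvec(an*np.pi/2).as_matrix()
        out.append('{"dp":%s,"angular":%s,"gripper":%g}'%(dp.tolist(),an.tolist(),grip))
    print("["+",\n".join(out)+"]")
E
python3 -c "
from h import *
plan([.594,-.1505,.14],13,60)"
```

```text
now 0.1 [ 0.2441 -0.5201  0.2305] yaw -64.9 w 0.08543384518603328 F [ 0.29 -0.09  0.25] M [ 0.013 -0.034  0.021] q6 -0.12
[{"dp":[0.095, 0.493, -0.194],"angular":[-0.1081, -0.0001, -0.0001],"gripper":60},
{"dp":[0.095, 0.519, -0.107],"angular":[-0.1081, -0.0001, -0.0001],"gripper":60},
{"dp":[0.094, 0.53, -0.018],"angular":[-0.1081, -0.0001, -0.0001],"gripper":60},
{"dp":[0.094, 0.525, 0.072],"angular":[-0.1081, -0.0001, -0.0001],"gripper":60},
{"dp":[0.094, 0.506, 0.159],"angular":[-0.1081, -0.0001, -0.0001],"gripper":60},
{"dp":[0.095, 0.471, 0.243],"angular":[-0.1081, -0.0001, -0.0001],"gripper":60},
{"dp":[0.094, 0.424, 0.319],"angular":[-0.1081, -0.0001, -0.0001],"gripper":60},
{"dp":[0.094, 0.364, 0.385],"angular":[-0.1081, -0.0001, -0.0001],"gripper":60}]
```

>>> arm_command --series '[{"dp": [0.09, 0.49, -0.19], "angular": [-0.108, 0, 0], "gripper": 60}, {"dp": [0.09, 0.5, -0.11], "angular": [-0.108, 0, 0], "gripper": 60}, {"dp": [0.09, 0.5, -0.02], "angular": [-0.108, 0, 0], "gripper": 60}, {"dp": [0.09, 0.5, 0.07], "angular": [-0.108, 0, 0], "gripper": 60}, {"dp": [0.09, 0.49, 0.16], "angular": [-0.108, 0, 0], "gripper": 60}, {"dp": [0.09, 0.47, 0.24], "angular": [-0.108, 0, 0], "gripper": 60}, {"dp": [0.09, 0.42, 0.32], "angular": [-0.108, 0, 0], "gripper": 60}, {"dp": [0.09, 0.36, 0.38], "angular": [-0.108, 0, 0], "gripper": 60}]'

```text
clock: 1.1
position: [0.5765, -0.1597, 0.1416]
ee_rot: [0.7, -0.092, 0.702, 0.092]
contact_force: [0.9, 0.2, 0.1]
width: 0.0599
```

```bash
python3 -c "
from h import *
plan([.594,-.1505,.09],13,60,6)"
```

```text
now 1.1 [ 0.5765 -0.1597  0.1416] yaw 14.9 w 0.05993833018004435 F [0.92 0.15 0.06] M [-0.012 -0.015 -0.017] q6 -0.65
[{"dp":[0.072, 0.006, 0.027],"angular":[0.0035, -0.0002, -0.0],"gripper":60},
{"dp":[0.072, 0.006, 0.027],"angular":[0.0035, -0.0002, -0.0],"gripper":60},
{"dp":[0.071, 0.006, 0.027],"angular":[0.0035, -0.0002, -0.0],"gripper":60},
{"dp":[0.072, 0.007, 0.027],"angular":[0.0035, -0.0002, -0.0],"gripper":60},
{"dp":[0.071, 0.007, 0.026],"angular":[0.0035, -0.0002, -0.0],"gripper":60},
{"dp":[0.072, 0.007, 0.027],"angular":[0.0035, -0.0002, -0.0],"gripper":60},
{"dp":[0.0, 0.0, 0.0],"angular":[0.0, 0.0, 0.0],"gripper":60},
{"dp":[0.0, 0.0, 0.0],"angular":[0.0, 0.0, 0.0],"gripper":60}]
```

>>> arm_command --series '[{"dp": [0.072, 0.006, 0.027], "angular": [0.0035, 0, 0], "gripper": 63}, {"dp": [0.072, 0.006, 0.027], "angular": [0.0035, 0, 0], "gripper": 63}, {"dp": [0.072, 0.006, 0.027], "angular": [0.0035, 0, 0], "gripper": 63}, {"dp": [0.072, 0.006, 0.027], "angular": [0.0035, 0, 0], "gripper": 63}, {"dp": [0.072, 0.006, 0.027], "angular": [0.0035, 0, 0], "gripper": 63}, {"dp": [0.072, 0.006, 0.027], "angular": [0.0035, 0, 0], "gripper": 63}, {"dp": [0, 0, 0], "angular": [0, 0, 0], "gripper": 63}, {"dp": [0, 0, 0], "angular": [0, 0, 0], "gripper": 63}]'

```text
clock: 2.1
position: [0.5939, -0.1504, 0.0847]
ee_rot: [0.701, -0.079, 0.705, 0.079]
contact_force: [-0.2, -0.1, 0.1]
width: 0.0628
```

Run:
```python
from h import *
plan([.594,-.1505,.0215],13,60,6)
s,p,T=st(); d=get_image("side"); np.save("side1.npy",d,allow_pickle=True)
u,v=map(int,pix(d,p)); print(u,v)
cv2.imwrite("pics/s1.png",cv2.resize(d["image"][v-60:v+40,u-65:u+65],(780,600),interpolation=cv2.INTER_CUBIC))
v0,v1,u0,u1=v-60,v+40,u-65,u+65
U,V=np.meshgrid(np.arange(u0,u1),np.arange(v0,v1)); D=d["depth"][v0:v1,u0:u1].ravel(); P=world(d,U.ravel(),V.ravel(),D)
L=(P-p)@T
for sg in(1,-1):
    m=(D>0)&(sg*L[:,2]>.029)&(sg*L[:,2]<.06)&(abs(L[:,1])<.02)&(L[:,0]<.02)&(L[:,0]>-.04); Q=L[m]
    print(sg,m.sum(),"tool-x (0=TCP) sorted max mm",(np.sort(Q[:,0])[-15:]*1e3).round(1)); 
    near=Q[Q[:,0]>np.max(Q[:,0])-.01]; print(near.min(0).round(4),near.max(0).round(4))
```

```text
now 2.1 [ 0.5939 -0.1504  0.0847] yaw 12.8 w 0.06277214077023383 F [-0.19 -0.05  0.14] M [-0.084  0.057  0.03 ] q6 -0.58
[{"dp":[0.088, -0.0, 0.001],"angular":[-0.0003, -0.0005, -0.0002],"gripper":60},
{"dp":[0.088, -0.0, 0.0],"angular":[-0.0003, -0.0005, -0.0002],"gripper":60},
{"dp":[0.088, -0.0, 0.0],"angular":[-0.0003, -0.0005, -0.0002],"gripper":60},
{"dp":[0.088, -0.0, 0.001],"angular":[-0.0003, -0.0005, -0.0002],"gripper":60},
{"dp":[0.088, -0.001, 0.0],"angular":[-0.0003, -0.0005, -0.0002],"gripper":60},
{"dp":[0.087, -0.0, 0.001],"angular":[-0.0003, -0.0005, -0.0002],"gripper":60},
{"dp":[0.0, 0.0, 0.0],"angular":[0.0, 0.0, 0.0],"gripper":60},
{"dp":[0.0, 0.0, 0.0],"angular":[0.0, 0.0, 0.0],"gripper":60}]
289 285
1 120 tool-x (0=TCP) sorted max mm [-11.8 -11.8 -11.3 -10.8 -10.6 -10.3  -9.8  -9.3  -8.8  -8.6  -7.4  -6.5
  -6.   -4.6  -3.4]
[-0.013  -0.0123  0.0302] [-0.0034  0.0094  0.0374]
-1 89 tool-x (0=TCP) sorted max mm [-16.5 -16.3 -15.9 -15.6 -14.6 -13.3 -13.2 -12.6 -11.9 -11.6 -11.4 -10.7
  -9.9  -9.3  -7.6]
[-0.0174 -0.0107 -0.0453] [-0.0076  0.0038 -0.0317]
```

View pics/s1.png

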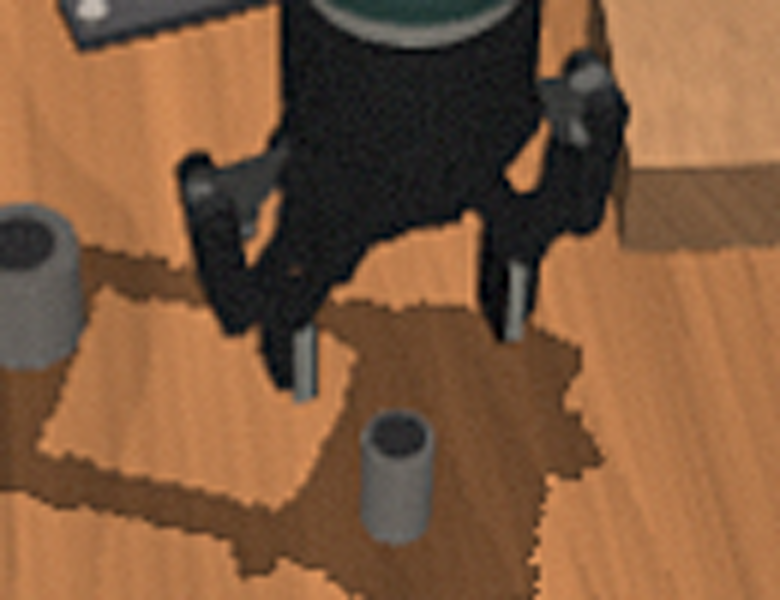

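The crop shows the open fingers above the bush, with the pad ends at crop (305,400) and (513,340). The bush stands midway between them. Next I'll work out how far the pad ends sit from the TCP at this opening.

Run:
```python
from h import *
s,p,T=st(); d=np.load("side1.npy",allow_pickle=True).item(); u,v=map(int,pix(d,p))
for sg in(-1,1):
  for o in(0,-.004,-.008,-.012):
    print(sg,o,[[ (round((a-(u-65))*6),round((b-(v-60))*6)) for a,b in [pix(d,p+T@np.array([o,y,sg*w]))]][0] for y in(-.011,.011) for w in (.0314,.036)])
```

```text
-1 0 [(316, 415), (302, 419), (292, 364), (278, 368)]
-1 -0.004 [(316, 407), (302, 411), (292, 356), (278, 360)]
-1 -0.008 [(316, 399), (302, 403), (292, 348), (278, 352)]
-1 -0.012 [(316, 391), (302, 395), (292, 340), (278, 344)]
1 0 [(498, 361), (511, 357), (471, 311), (484, 308)]
1 -0.004 [(498, 353), (511, 349), (472, 303), (485, 300)]
1 -0.008 [(499, 345), (512, 341), (472, 295), (485, 292)]
1 -0.012 [(500, 337), (513, 333), (473, 287), (486, 284)]
```

>>> arm_command --series '[{"dp": [0.088, 0, 0], "angular": [0, 0, 0], "gripper": 60}, {"dp": [0.088, 0, 0], "angular": [0, 0, 0], "gripper": 60}, {"dp": [0.088, 0, 0], "angular": [0, 0, 0], "gripper": 60}, {"dp": [0.088, 0, 0], "angular": [0, 0, 0], "gripper": 60}, {"dp": [0.088, 0, 0], "angular": [0, 0, 0], "gripper": 60}, {"dp": [0.05, 0, 0], "angular": [0, 0, 0], "gripper": 60}, {"dp": [0, 0, 0], "angular": [0, 0, 0], "gripper": 50}, {"dp": [0, 0, 0], "angular": [0, 0, 0], "gripper": 40}]'

```text
clock: 3.15
position: [0.5933, -0.1502, 0.0216]
ee_rot: [0.701, -0.079, 0.705, 0.08]
contact_force: [0.6, -0.8, -0.1]
width: 0.04
```

```bash
python3 -c "
from h import *
plan([.594,-.1505,.0215],13,15,2)"
```

```text
now 3.15 [ 0.5933 -0.1502  0.0216] yaw 12.8 w 0.04000229660170019 F [ 0.64 -0.79 -0.08] M [-0.039  0.036  0.025] q6 -0.58
[{"dp":[0.0, -0.002, 0.002],"angular":[-0.0009, -0.0018, -0.0006],"gripper":15},
{"dp":[0.0, -0.001, 0.003],"angular":[-0.0009, -0.0018, -0.0006],"gripper":15},
{"dp":[0.0, 0.0, 0.0],"angular":[0.0, 0.0, 0.0],"gripper":15},
{"dp":[0.0, 0.0, 0.0],"angular":[0.0, 0.0, 0.0],"gripper":15},
{"dp":[0.0, 0.0, 0.0],"angular":[0.0, 0.0, 0.0],"gripper":15},
{"dp":[0.0, 0.0, 0.0],"angular":[0.0, 0.0, 0.0],"gripper":15},
{"dp":[0.0, 0.0, 0.0],"angular":[0.0, 0.0, 0.0],"gripper":15},
{"dp":[0.0, 0.0, 0.0],"angular":[0.0, 0.0, 0.0],"gripper":15}]
```

>>> arm_command --series '[{"dp": [0, 0, 0], "angular": [0, -0.003, 0], "gripper": 15}, {"dp": [0, 0, 0], "angular": [0, 0, 0], "gripper": 15}, {"dp": [0, 0, 0], "angular": [0, 0, 0], "gripper": 15}, {"dp": [0, 0, 0], "angular": [0, 0, 0], "gripper": 15}, {"dp": [0, 0, 0], "angular": [0, 0, 0], "gripper": 15}, {"dp": [0, 0, 0], "angular": [0, 0, 0], "gripper": 15}, {"dp": [0, 0, 0], "angular": [0, 0, 0], "gripper": 15}, {"dp": [0, 0, 0], "angular": [0, 0, 0], "gripper": 15}]' --grip_force 30

```text
clock: 4.15
position: [0.5937, -0.1503, 0.0223]
ee_rot: [0.703, -0.079, 0.703, 0.08]
contact_force: [-1.1, 0.4, -0.1]
width: 0.0232
```

```bash
python3 -c "
from h import *
plan([.594,-.1505,.14],13,15,3)"
```

```text
now 4.15 [ 0.5937 -0.1503  0.0223] yaw 12.8 w 0.02316139837530169 F [-1.15  0.44 -0.08] M [-0.021  0.024  0.01 ] q6 -0.59
[{"dp":[-0.327, -0.0, 0.001],"angular":[-0.0006, 0.0001, -0.0003],"gripper":15},
{"dp":[-0.327, -0.0, 0.001],"angular":[-0.0006, 0.0001, -0.0003],"gripper":15},
{"dp":[-0.326, -0.001, 0.001],"angular":[-0.0006, 0.0001, -0.0003],"gripper":15},
{"dp":[0.0, 0.0, 0.0],"angular":[0.0, 0.0, 0.0],"gripper":15},
{"dp":[0.0, 0.0, 0.0],"angular":[0.0, 0.0, 0.0],"gripper":15},
{"dp":[0.0, 0.0, 0.0],"angular":[0.0, 0.0, 0.0],"gripper":15},
{"dp":[0.0, 0.0, 0.0],"angular":[0.0, 0.0, 0.0],"gripper":15},
{"dp":[0.0, 0.0, 0.0],"angular":[0.0, 0.0, 0.0],"gripper":15}]
```

>>> arm_command --series '[{"dp": [-0.25, 0, 0], "angular": [0, 0, 0], "gripper": 15}, {"dp": [-0.35, 0, 0], "angular": [0, 0, 0], "gripper": 15}, {"dp": [-0.35, 0.1, 0], "angular": [0, 0, 0], "gripper": 15}, {"dp": [0, 0.4, 0.02], "angular": [0, 0, 0], "gripper": 15}, {"dp": [0, 0.5, 0.03], "angular": [0, 0, 0], "gripper": 15}, {"dp": [0, 0.5, 0.03], "angular": [0, 0, 0], "gripper": 15}, {"dp": [0, 0.5, 0.03], "angular": [0, 0, 0], "gripper": 15}, {"dp": [0, 0.3, 0], "angular": [0, 0, 0], "gripper": 15}]'

```text
clock: 5.15
position: [0.5467, 0.1259, 0.1407]
ee_rot: [0.705, -0.076, 0.701, 0.077]
contact_force: [-0.0, 0.3, -1.0]
width: 0.0234
```

```bash
python3 -c "
from h import *
plan([.540,.1475,.115],13,15,5)"
```

```text
now 5.15 [0.5467 0.1259 0.1407] yaw 12.4 w 0.023448814688579976 F [-0.03  0.26 -1.01] M [-0.06   0.033 -0.016] q6 -0.12
[{"dp":[0.043, 0.038, -0.003],"angular":[-0.0013, 0.0006, -0.0001],"gripper":15},
{"dp":[0.043, 0.037, -0.003],"angular":[-0.0013, 0.0006, -0.0001],"gripper":15},
{"dp":[0.043, 0.038, -0.003],"angular":[-0.0013, 0.0006, -0.0001],"gripper":15},
{"dp":[0.043, 0.037, -0.004],"angular":[-0.0013, 0.0006, -0.0001],"gripper":15},
{"dp":[0.043, 0.038, -0.003],"angular":[-0.0013, 0.0006, -0.0001],"gripper":15},
{"dp":[0.0, 0.0, 0.0],"angular":[0.0, 0.0, 0.0],"gripper":15},
{"dp":[0.0, 0.0, 0.0],"angular":[0.0, 0.0, 0.0],"gripper":15},
{"dp":[0.0, 0.0, 0.0],"angular":[0.0, 0.0, 0.0],"gripper":15}]
```

>>> arm_command --series '[{"dp": [0.043, 0.036, -0.003], "angular": [-0.001, 0, 0], "gripper": 15}, {"dp": [0.043, 0.036, -0.003], "angular": [-0.001, 0, 0], "gripper": 15}, {"dp": [0.043, 0.036, -0.003], "angular": [-0.001, 0, 0], "gripper": 15}, {"dp": [0.03, 0.036, -0.003], "angular": [-0.001, 0, 0], "gripper": 15}, {"dp": [0.03, 0.036, -0.003], "angular": [-0.001, 0, 0], "gripper": 15}, {"dp": [0, 0, 0], "angular": [0, 0, 0], "gripper": 15}, {"dp": [0, 0, 0], "angular": [0, 0, 0], "gripper": 15}, {"dp": [0, 0, 0], "angular": [0, 0, 0], "gripper": 15}]'

```text
clock: 6.15
position: [0.5403, 0.1461, 0.1163]
ee_rot: [0.704, -0.079, 0.701, 0.079]
contact_force: [-0.0, -0.2, -1.0]
width: 0.0231
```

Run:
```python
from h import *
plan([.540,.1475,.083],13,15,5)
s,p,T=st()
d=get_image("side"); np.save("side2.npy",d,allow_pickle=True); u,v=map(int,pix(d,p))
cv2.imwrite("pics/s2.png",cv2.resize(d["image"][v-30:v+45,u-50:u+50],(800,600),interpolation=cv2.INTER_CUBIC))
q=lambda P:tuple(round((a-b)*8) for a,b in zip(pix(d,P),(u-50,v-30)))
print("TCP",q(p),"bush bottom",q(p-[0,0,.0223]),"seat",q(np.array([.54,.1475,.055])))
```

```text
now 6.15 [0.5403 0.1461 0.1163] yaw 12.9 w 0.0230890734392734 F [-0.03 -0.22 -1.  ] M [-0.006  0.046  0.054] q6 -0.08
[{"dp":[0.055, 0.002, -0.0],"angular":[-0.0003, 0.0006, 0.0001],"gripper":15},
{"dp":[0.056, 0.002, -0.0],"angular":[-0.0003, 0.0006, 0.0001],"gripper":15},
{"dp":[0.055, 0.003, -0.0],"angular":[-0.0003, 0.0006, 0.0001],"gripper":15},
{"dp":[0.056, 0.002, -0.0],"angular":[-0.0003, 0.0006, 0.0001],"gripper":15},
{"dp":[0.055, 0.003, -0.0],"angular":[-0.0003, 0.0006, 0.0001],"gripper":15},
{"dp":[0.0, 0.0, 0.0],"angular":[0.0, 0.0, 0.0],"gripper":15},
{"dp":[0.0, 0.0, 0.0],"angular":[0.0, 0.0, 0.0],"gripper":15},
{"dp":[0.0, 0.0, 0.0],"angular":[0.0, 0.0, 0.0],"gripper":15}]
TCP (401, 242) bush bottom (405, 301) seat (409, 397)
```

View pics/s2.png

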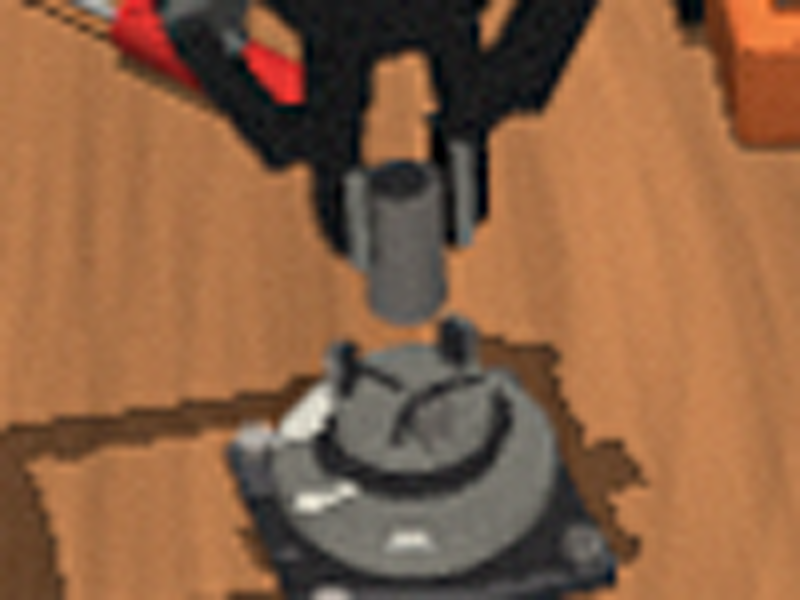

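The bush hangs upright in the fingers, its underside centre near crop (405,301), over the plate centre near (410,398). I'll check the axis with an overlay of model circles on the first images before lowering.

Run:
```python
from h import *
C=np.array([.540,.1475]); th=np.linspace(0,2*np.pi,73)[:-1]; ims=[]
for n,u0,v0 in(("top",226,207),("side",225,183)):
    d=np.load(n+"0.npy",allow_pickle=True).item(); im=cv2.resize(d["image"][v0:v0+50,u0:u0+50],(400,400),interpolation=cv2.INTER_CUBIC)
    for r,h,c in((.044,.033,(0,0,255)),(.025,.055,(0,200,0)),(.0005,.055,(255,0,0))):
        for t in th:
            a,b=pix(d,np.array([C[0]+r*np.cos(t),C[1]+r*np.sin(t),h])); cv2.circle(im,(int((a-u0+.5)*8),int((b-v0+.5)*8)),1,c,-1)
    for g in (13,193): 
        for w in (-.007,.007):
            g2=np.radians(g); P=[C[0]+.031*np.cos(g2)-w*np.sin(g2),C[1]+.031*np.sin(g2)+w*np.cos(g2),.044]; a,b=pix(d,np.array(P)); cv2.circle(im,(int((a-u0+.5)*8),int((b-v0+.5)*8)),3,(255,0,255),-1)
    ims.append(im)
cv2.imwrite("pics/ov.png",np.hstack(ims))
```

```text
(no output)
```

View pics/ov.png

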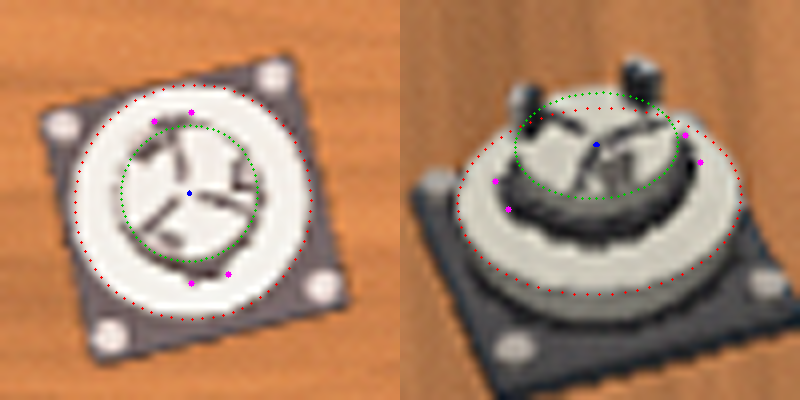

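The model circles match the plate and lower ring in both views to within about 1 mm, and the lug corners at 13° also fit. Now I'll lower the bush.

>>> arm_command --series '[{"dp": [0.05, 0.004, 0], "angular": [0, 0, 0], "gripper": 15}, {"dp": [0.05, 0.004, 0], "angular": [0, 0, 0], "gripper": 15}, {"dp": [0.05, 0.004, 0], "angular": [0, 0, 0], "gripper": 15}, {"dp": [0.05, 0.002, 0], "angular": [0, 0, 0], "gripper": 15}, {"dp": [0.04, 0, 0], "angular": [0, 0, 0], "gripper": 15}, {"dp": [0.03, 0, 0], "angular": [0, 0, 0], "gripper": 15}, {"dp": [0, 0, 0], "angular": [0, 0, 0], "gripper": 15}, {"dp": [0, 0, 0], "angular": [0, 0, 0], "gripper": 15}]'

```text
clock: 7.2
position: [0.5399, 0.1479, 0.0813]
ee_rot: [0.704, -0.079, 0.701, 0.079]
contact_force: [0.5, -0.9, -1.5]
width: 0.0234
```

```bash
python3 -c "
from h import *
plan([.540,.1478,.078],13,15,3)"
```

```text
now 7.2 [0.5399 0.1479 0.0813] yaw 12.9 w 0.023400118080153208 F [ 0.52 -0.93 -1.46] M [-0.022 -0.048  0.006] q6 -0.08
[{"dp":[0.009, -0.0, 0.0],"angular":[-0.0004, 0.0009, 0.0001],"gripper":15},
{"dp":[0.009, -0.0, 0.0],"angular":[-0.0004, 0.0009, 0.0001],"gripper":15},
{"dp":[0.01, -0.001, 0.0],"angular":[-0.0004, 0.0009, 0.0001],"gripper":15},
{"dp":[0.0, 0.0, 0.0],"angular":[0.0, 0.0, 0.0],"gripper":15},
{"dp":[0.0, 0.0, 0.0],"angular":[0.0, 0.0, 0.0],"gripper":15},
{"dp":[0.0, 0.0, 0.0],"angular":[0.0, 0.0, 0.0],"gripper":15},
{"dp":[0.0, 0.0, 0.0],"angular":[0.0, 0.0, 0.0],"gripper":15},
{"dp":[0.0, 0.0, 0.0],"angular":[0.0, 0.0, 0.0],"gripper":15}]
```

>>> arm_command --series '[{"dp": [0.009, 0, 0], "angular": [0, 0.001, 0], "gripper": 15}, {"dp": [0.009, 0, 0], "angular": [0, 0.001, 0], "gripper": 15}, {"dp": [0.009, 0, 0], "angular": [0, 0, 0], "gripper": 15}, {"dp": [0.004, 0, 0], "angular": [0, 0, 0], "gripper": 15}, {"dp": [0, 0, 0], "angular": [0, 0, 0], "gripper": 15}, {"dp": [0, 0, 0], "angular": [0, 0, 0], "gripper": 15}, {"dp": [0, 0, 0], "angular": [0, 0, 0], "gripper": 15}, {"dp": [0, 0, 0], "angular": [0, 0, 0], "gripper": 15}]'

```text
clock: 8.2
position: [0.5404, 0.1479, 0.0779]
ee_rot: [0.703, -0.08, 0.702, 0.079]
contact_force: [-0.3, 0.4, -0.4]
width: 0.0233
```

>>> arm_command --series '[{"dp": [0.004, 0, 0], "angular": [0, 0, 0], "gripper": 15}, {"dp": [0.003, 0, 0], "angular": [0, 0, 0], "gripper": 15}, {"dp": [0, 0, 0], "angular": [0, 0, 0], "gripper": 15}, {"dp": [0, 0, 0], "angular": [0, 0, 0], "gripper": 15}, {"dp": [0, 0, 0], "angular": [0, 0, 0], "gripper": 24}, {"dp": [0, 0, 0], "angular": [0, 0, 0], "gripper": 30}, {"dp": [0, 0, 0], "angular": [0, 0, 0], "gripper": 40}, {"dp": [0, 0, 0], "angular": [0, 0, 0], "gripper": 44}]'

```text
clock: 9.2
position: [0.5408, 0.148, 0.0774]
ee_rot: [0.704, -0.08, 0.702, 0.079]
contact_force: [0.1, 0.6, 0.8]
width: 0.0438
```

```bash
python3 -c "
from h import *
plan([.540,.1478,.12],12,80,4)"
```

```text
now 9.2 [0.5408 0.148  0.0774] yaw 12.9 w 0.04382513857320133 F [0.08 0.63 0.82] M [0.032 0.026 0.005] q6 -0.08
[{"dp":[-0.089, -0.0, -0.001],"angular":[0.0025, 0.0005, 0.0001],"gripper":80},
{"dp":[-0.089, -0.0, -0.002],"angular":[0.0025, 0.0005, 0.0001],"gripper":80},
{"dp":[-0.088, -0.0, -0.002],"angular":[0.0025, 0.0005, 0.0001],"gripper":80},
{"dp":[-0.089, -0.0, -0.001],"angular":[0.0025, 0.0005, 0.0001],"gripper":80},
{"dp":[0.0, 0.0, 0.0],"angular":[0.0, 0.0, 0.0],"gripper":80},
{"dp":[0.0, 0.0, 0.0],"angular":[0.0, 0.0, 0.0],"gripper":80},
{"dp":[0.0, 0.0, 0.0],"angular":[0.0, 0.0, 0.0],"gripper":80},
{"dp":[0.0, 0.0, 0.0],"angular":[0.0, 0.0, 0.0],"gripper":80}]
```

>>> arm_command --series '[{"dp": [-0.06, 0, 0], "angular": [0.0025, 0, 0], "gripper": 60}, {"dp": [-0.06, 0, 0], "angular": [0.0025, 0, 0], "gripper": 76}, {"dp": [-0.06, 0, 0], "angular": [0.0025, 0, 0], "gripper": 76}, {"dp": [0, 0, 0], "angular": [0.0025, 0, 0], "gripper": 76}, {"dp": [0, 0, 0], "angular": [0, 0, 0], "gripper": 76}, {"dp": [0, 0, 0], "angular": [0, 0, 0], "gripper": 76}, {"dp": [0, 0, 0], "angular": [0, 0, 0], "gripper": 76}, {"dp": [0, 0, 0], "angular": [0, 0, 0], "gripper": 76}]'

```text
clock: 10.2
position: [0.5408, 0.148, 0.1008]
ee_rot: [0.705, -0.074, 0.702, 0.073]
contact_force: [1.1, 0.2, 0.0]
width: 0.0761
```

Run:
```python
from h import *
plan([.5403,.1478,.060],12,76,5)
s,p,T=st()
d=get_image("side"); np.save("side3.npy",d,allow_pickle=True); u,v=map(int,pix(d,p))
cv2.imwrite("pics/s3.png",cv2.resize(d["image"][v-35:v+40,u-50:u+50],(800,600),interpolation=cv2.INTER_CUBIC))
q=lambda P:tuple(round((a-b+.5)*8) for a,b in zip(pix(d,P),(u-50,v-35)))
C=np.array([.540,.1477])
print("axis at .055",q(np.r_[C,.055]),"at .1",q(np.r_[C,.1]))
for o in(0,-.006,-.008,-.01,-.012): print(o,[q(p+T@np.array([o,-.011,sg*.038])) for sg in(-1,1)])
v0,u0=v-40,u-40; U,V=np.meshgrid(np.arange(u0,u0+80),np.arange(v0,v0+70)); D=d["depth"][v0:v0+70,u0:u0+80].ravel()
P=world(d,U.ravel(),V.ravel(),D); m=(D>0)&(P[:,2]>.074)&(P[:,2]<.106)&(np.hypot(*(P[:,:2]-C).T)<.02); Q=P[m]; print(m.sum(),Q.min(0),Q.max(0),(Q.min(0)+Q.max(0))/2)
k=Q[Q[:,2]<.094]
from scipy.optimize import least_squares
r=least_squares(lambda q:np.hypot(k[:,0]-q[0],k[:,1]-q[1])-.0121,C,loss="soft_l1",f_scale=.001); print("bush axis",r.x,len(k))
```

```text
now 10.2 [0.5408 0.148  0.1008] yaw 11.9 w 0.07608405214923983 F [1.14 0.15 0.02] M [ 0.024  0.017 -0.015] q6 -0.06
[{"dp":[0.068, -0.0, -0.001],"angular":[-0.0002, 0.0004, 0.0001],"gripper":76},
{"dp":[0.068, -0.0, -0.001],"angular":[-0.0002, 0.0004, 0.0001],"gripper":76},
{"dp":[0.068, -0.0, -0.001],"angular":[-0.0002, 0.0004, 0.0001],"gripper":76},
{"dp":[0.068, -0.0, -0.001],"angular":[-0.0002, 0.0004, 0.0001],"gripper":76},
{"dp":[0.068, -0.001, -0.001],"angular":[-0.0002, 0.0004, 0.0001],"gripper":76},
{"dp":[0.0, 0.0, 0.0],"angular":[0.0, 0.0, 0.0],"gripper":76},
{"dp":[0.0, 0.0, 0.0],"angular":[0.0, 0.0, 0.0],"gripper":76},
{"dp":[0.0, 0.0, 0.0],"angular":[0.0, 0.0, 0.0],"gripper":76}]
axis at .055 (413, 408) at .1 (406, 294)
0 [(296, 340), (541, 285)]
-0.006 [(294, 324), (541, 269)]
-0.008 [(294, 319), (540, 264)]
-0.01 [(293, 314), (540, 259)]
-0.012 [(293, 308), (540, 253)]
127 [0.5283381  0.13331961 0.07412197] [0.55139817 0.15855038 0.10449318] [0.53986813 0.145935   0.08930757]
bush axis [0.53970324 0.14841452] 61
```

View pics/s3.png

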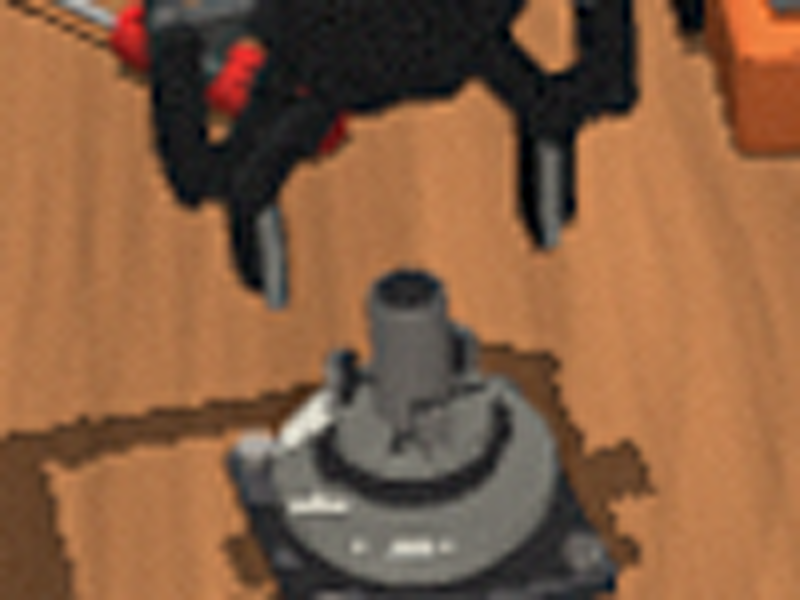

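The bush stands upright in the chuck, with its axis at (.5397,.1484), and the fingers are clear of it. The pad ends sit about 12 mm behind the TCP at 76 mm opening and about 6 mm at 62 mm. Now I'll descend around the ring.

>>> arm_command --series '[{"dp": [0.07, 0, -0.001], "angular": [0, 0, 0], "gripper": 76}, {"dp": [0.08, 0, -0.001], "angular": [0, 0, 0], "gripper": 76}, {"dp": [0.08, 0, -0.001], "angular": [0, 0, 0], "gripper": 76}, {"dp": [0.08, 0, -0.001], "angular": [0, 0, 0], "gripper": 76}, {"dp": [0.08, 0, 0], "angular": [0, 0, 0], "gripper": 76}, {"dp": [0.06, 0, 0], "angular": [0, 0, 0], "gripper": 76}, {"dp": [0.02, 0, 0], "angular": [0, 0, 0], "gripper": 76}, {"dp": [0, 0, 0], "angular": [0, 0, 0], "gripper": 76}]'

```text
clock: 11.25
position: [0.5397, 0.1478, 0.0392]
ee_rot: [0.704, -0.074, 0.703, 0.073]
contact_force: [0.2, -0.6, 0.5]
width: 0.0762
```

```bash
python3 -c "
from h import *
plan([.5400,.1477,.0315],12,66,3)"
```

```text
now 11.25 [0.5397 0.1478 0.0392] yaw 11.9 w 0.07620206950550304 F [ 0.2  -0.59  0.46] M [-0.022  0.028 -0.029] q6 -0.06
[{"dp":[0.021, -0.0, 0.001],"angular":[-0.0003, 0.0002, 0.0001],"gripper":66},
{"dp":[0.022, -0.0, 0.0],"angular":[-0.0003, 0.0002, 0.0001],"gripper":66},
{"dp":[0.021, -0.001, 0.001],"angular":[-0.0003, 0.0002, 0.0001],"gripper":66},
{"dp":[0.0, 0.0, 0.0],"angular":[0.0, 0.0, 0.0],"gripper":66},
{"dp":[0.0, 0.0, 0.0],"angular":[0.0, 0.0, 0.0],"gripper":66},
{"dp":[0.0, 0.0, 0.0],"angular":[0.0, 0.0, 0.0],"gripper":66},
{"dp":[0.0, 0.0, 0.0],"angular":[0.0, 0.0, 0.0],"gripper":66},
{"dp":[0.0, 0.0, 0.0],"angular":[0.0, 0.0, 0.0],"gripper":66}]
```

>>> arm_command --series '[{"dp": [0.021, 0, 0], "angular": [0, 0, 0], "gripper": 72}, {"dp": [0.021, 0, 0], "angular": [0, 0, 0], "gripper": 70}, {"dp": [0.018, 0, 0], "angular": [0, 0, 0], "gripper": 68}, {"dp": [0, 0, 0], "angular": [0, 0, 0], "gripper": 66}, {"dp": [0, 0, 0], "angular": [0, 0, 0], "gripper": 66}, {"dp": [0, 0, 0], "angular": [0, 0, 0], "gripper": 66}, {"dp": [0, 0, 0], "angular": [0, 0, 0], "gripper": 66}, {"dp": [0, 0, 0], "angular": [0, 0, 0], "gripper": 66}]'

```text
clock: 12.25
position: [0.5406, 0.1479, 0.0326]
ee_rot: [0.705, -0.074, 0.702, 0.073]
contact_force: [0.5, 0.0, 0.2]
width: 0.066
```

Run:
```python
from h import *
plan([.5400,.1477,.0315],12,66,3)
s,p,T=st()
d=get_image("side"); np.save("side4.npy",d,allow_pickle=True); u,v=map(int,pix(d,np.array([.54,.1477,.044])))
cv2.imwrite("pics/s4.png",cv2.resize(d["image"][v-30:v+30,u-40:u+40],(800,600),interpolation=cv2.INTER_CUBIC))
q=lambda P:tuple(round((a-b+.5)*10) for a,b in zip(pix(d,P),(u-40,v-30)))
for o in(0,-.004,-.006,-.008): print(o,round(p[2]-o,4),[q(p+T@np.array([o,-.011,sg*.033])) for sg in(-1,1)])
```

```text
now 12.25 [0.5406 0.1479 0.0326] yaw 11.9 w 0.06599424324165219 F [0.49 0.04 0.16] M [ 0.001 -0.01  -0.011] q6 -0.06
[{"dp":[0.003, -0.0, -0.002],"angular":[-0.0003, 0.0007, 0.0002],"gripper":66},
{"dp":[0.003, -0.0, -0.002],"angular":[-0.0003, 0.0007, 0.0002],"gripper":66},
{"dp":[0.003, -0.001, -0.001],"angular":[-0.0003, 0.0007, 0.0002],"gripper":66},
{"dp":[0.0, 0.0, 0.0],"angular":[0.0, 0.0, 0.0],"gripper":66},
{"dp":[0.0, 0.0, 0.0],"angular":[0.0, 0.0, 0.0],"gripper":66},
{"dp":[0.0, 0.0, 0.0],"angular":[0.0, 0.0, 0.0],"gripper":66},
{"dp":[0.0, 0.0, 0.0],"angular":[0.0, 0.0, 0.0],"gripper":66},
{"dp":[0.0, 0.0, 0.0],"angular":[0.0, 0.0, 0.0],"gripper":66}]
0 0.0326 [(296, 406), (552, 346)]
-0.004 0.0366 [(295, 394), (551, 334)]
-0.006 0.0386 [(295, 388), (551, 328)]
-0.008 0.0406 [(294, 382), (551, 322)]
```

View pics/s4.png

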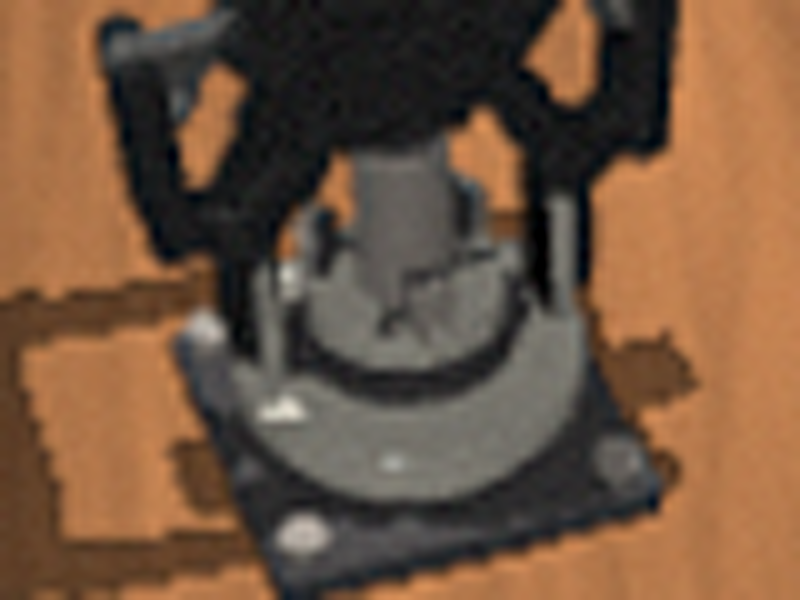

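The pad ends sit beside the lugs, at crop (275,375) and (565,315), at about z 40–41 mm. The bush top is clear of the body. I'll lower slightly more and close on the lugs.

>>> arm_command --series '[{"dp": [0.005, 0, -0.002], "angular": [0, 0.001, 0], "gripper": 66}, {"dp": [0.005, 0, -0.002], "angular": [0, 0.001, 0], "gripper": 66}, {"dp": [0.003, 0, -0.001], "angular": [0, 0, 0], "gripper": 66}, {"dp": [0, 0, 0], "angular": [0, 0, 0], "gripper": 63}, {"dp": [0, 0, 0], "angular": [0, 0, 0], "gripper": 61}, {"dp": [0, 0, 0], "angular": [0, 0, 0], "gripper": 58}, {"dp": [0, 0, 0], "angular": [0, 0, 0], "gripper": 55}, {"dp": [0, 0, 0], "angular": [0, 0, 0], "gripper": 50}]' --grip_force 40

```text
clock: 13.3
position: [0.5408, 0.1479, 0.0316]
ee_rot: [0.704, -0.074, 0.703, 0.073]
contact_force: [0.8, -0.1, 1.7]
width: 0.0604
```

```bash
cat >> h.py <<'E'
def feel(k=4):
    M=[];F=[]
    for _ in range(k):
        s,p,T=st(); M.append(s["moment"]);F.append(s["contact_force"]); get_image("top")
    print("t",s["clock"],p.round(4),"yaw %.2f"%np.degrees(np.arctan2(T[1,2],T[0,2])),"w %.4f"%s["width"],"F",np.mean(F,0).round(2),"M",np.mean(M,0).round(3),"Mz",np.array(M)[:,2].round(3),"tilt",T[2].round(4))
E
python3 -c "
from h import *
feel()"
```

```text
t 13.45 [0.5408 0.1479 0.0316] yaw 11.92 w 0.0607 F [ 0.07 -0.1   1.55] M [ 0.039 -0.084 -0.009] Mz [ 0.019 -0.002 -0.011 -0.043] tilt [-1.e+00 -9.e-04  2.e-03]
```

>>> arm_command --series '[{"dp": [0, 0, 0], "angular": [0.01, 0, 0], "gripper": 50}, {"dp": [0, 0, 0], "angular": [0.02, 0, 0], "gripper": 50}, {"dp": [0, 0, 0], "angular": [0.02, 0, 0], "gripper": 50}, {"dp": [0, 0, 0], "angular": [0.02, 0, 0], "gripper": 50}, {"dp": [0, 0, 0], "angular": [0.02, 0, 0], "gripper": 50}, {"dp": [0, 0, 0], "angular": [0.02, 0, 0], "gripper": 50}, {"dp": [0, 0, 0], "angular": [0.02, 0, 0], "gripper": 50}, {"dp": [0, 0, 0], "angular": [0.01, 0, 0], "gripper": 50}]'

```text
clock: 14.5
position: [0.5403, 0.1479, 0.0316]
ee_rot: [0.708, 0.009, 0.707, -0.009]
contact_force: [-0.5, 0.7, 1.6]
width: 0.0602
```

```bash
python3 -c "
from h import *
feel()"
```

```text
t 14.65 [0.5403 0.1479 0.0316] yaw -1.43 w 0.0604 F [-0.74 -0.24  1.83] M [ 0.003 -0.069  0.023] Mz [ 0.19   0.026 -0.072 -0.054] tilt [-1.0e+00 -9.0e-04  1.3e-03]
```

>>> arm_command --series '[{"dp": [0, 0, 0], "angular": [0.012, 0, 0], "gripper": 50}, {"dp": [0, 0, 0], "angular": [0.012, 0, 0], "gripper": 50}, {"dp": [0, 0, 0], "angular": [0.012, 0, 0], "gripper": 50}, {"dp": [0, 0, 0], "angular": [0.012, 0, 0], "gripper": 50}, {"dp": [0, 0, 0], "angular": [0.012, 0, 0], "gripper": 50}, {"dp": [0, 0, 0], "angular": [0.008, 0, 0], "gripper": 50}, {"dp": [0, 0, 0], "angular": [0.006, 0, 0], "gripper": 50}, {"dp": [0, 0, 0], "angular": [0.006, 0, 0], "gripper": 50}]'

```text
clock: 15.7
position: [0.54, 0.1479, 0.0316]
ee_rot: [0.705, 0.056, 0.705, -0.056]
contact_force: [-1.4, -0.2, 2.0]
width: 0.0605
```

```bash
python3 -c "
from h import *
feel(2)"
```

```text
t 15.75 [0.54   0.1479 0.0316] yaw -9.09 w 0.0604 F [-0.84 -0.66  2.03] M [-0.006 -0.026  0.148] Mz [0.176 0.121] tilt [-1.e+00 -9.e-04  9.e-04]
```

>>> arm_command --series '[{"dp": [0, 0, 0], "angular": [0.0035, 0, 0], "gripper": 50}, {"dp": [0, 0, 0], "angular": [0.0035, 0, 0], "gripper": 50}, {"dp": [0, 0, 0], "angular": [0.0035, 0, 0], "gripper": 50}, {"dp": [0, 0, 0], "angular": [0.0035, 0, 0], "gripper": 50}, {"dp": [0, 0, 0], "angular": [0.0035, 0, 0], "gripper": 50}, {"dp": [0, 0, 0], "angular": [0.0035, 0, 0], "gripper": 50}, {"dp": [0, 0, 0], "angular": [0.0035, 0, 0], "gripper": 50}, {"dp": [0, 0, 0], "angular": [0.0035, 0, 0], "gripper": 50}]'

```text
clock: 16.8
position: [0.5399, 0.1479, 0.0316]
ee_rot: [0.704, 0.072, 0.703, -0.073]
contact_force: [-1.6, 0.0, 2.3]
width: 0.0603
```

```bash
python3 -c "
from h import *
feel(2)"
```

```text
t 16.85 [0.5399 0.1479 0.0316] yaw -11.77 w 0.0603 F [-1.31 -0.01  2.4 ] M [ 0.015 -0.011  0.161] Mz [0.186 0.137] tilt [-1.e+00 -9.e-04  8.e-04]
```

>>> arm_command --series '[{"dp": [0, 0, 0], "angular": [0.003, 0, 0], "gripper": 50}, {"dp": [0, 0, 0], "angular": [0.003, 0, 0], "gripper": 50}, {"dp": [0, 0, 0], "angular": [0.003, 0, 0], "gripper": 50}, {"dp": [0, 0, 0], "angular": [0.003, 0, 0], "gripper": 50}, {"dp": [0, 0, 0], "angular": [0.003, 0, 0], "gripper": 50}, {"dp": [0, 0, 0], "angular": [0.003, 0, 0], "gripper": 50}, {"dp": [0, 0, 0], "angular": [0.003, 0, 0], "gripper": 50}, {"dp": [0, 0, 0], "angular": [0.003, 0, 0], "gripper": 50}]'

```text
clock: 17.9
position: [0.5398, 0.1479, 0.0316]
ee_rot: [0.702, 0.086, 0.702, -0.087]
contact_force: [0.4, 0.2, 1.6]
width: 0.0605
```

```bash
python3 -c "
from h import *
feel(2)"
```

```text
t 17.95 [0.5399 0.1479 0.0316] yaw -14.06 w 0.0602 F [-0.03 -0.16  1.94] M [ 0.047 -0.012  0.131] Mz [0.169 0.092] tilt [-1.e+00 -8.e-04  7.e-04]
```

>>> arm_command --series '[{"dp": [0, 0, 0], "angular": [0.003, 0, 0], "gripper": 50}, {"dp": [0, 0, 0], "angular": [0.003, 0, 0], "gripper": 50}, {"dp": [0, 0, 0], "angular": [0.003, 0, 0], "gripper": 50}, {"dp": [0, 0, 0], "angular": [0.003, 0, 0], "gripper": 50}, {"dp": [0, 0, 0], "angular": [0.003, 0, 0], "gripper": 50}, {"dp": [0, 0, 0], "angular": [0.003, 0, 0], "gripper": 50}, {"dp": [0, 0, 0], "angular": [0.003, 0, 0], "gripper": 50}, {"dp": [0, 0, 0], "angular": [0.003, 0, 0], "gripper": 50}]'

```text
clock: 19.0
position: [0.5398, 0.1479, 0.0316]
ee_rot: [0.7, 0.1, 0.7, -0.101]
contact_force: [-1.1, 0.8, 2.1]
width: 0.0604
```

```bash
python3 -c "
from h import *
feel(2)"
```

```text
t 19.05 [0.5398 0.1479 0.0316] yaw -16.36 w 0.0605 F [-0.76  0.48  2.56] M [-0.012  0.001  0.118] Mz [0.132 0.104] tilt [-1.e+00 -8.e-04  6.e-04]
```

>>> arm_command --series '[{"dp": [0, 0, 0], "angular": [0.003, 0, 0], "gripper": 50}, {"dp": [0, 0, 0], "angular": [0.003, 0, 0], "gripper": 50}, {"dp": [0, 0, 0], "angular": [0.003, 0, 0], "gripper": 50}, {"dp": [0, 0, 0], "angular": [0.003, 0, 0], "gripper": 50}, {"dp": [0, 0, 0], "angular": [0.003, 0, 0], "gripper": 50}, {"dp": [0, 0, 0], "angular": [0.003, 0, 0], "gripper": 50}, {"dp": [0, 0, 0], "angular": [0.003, 0, 0], "gripper": 50}, {"dp": [0, 0, 0], "angular": [0.003, 0, 0], "gripper": 50}]'

```text
clock: 20.1
position: [0.5397, 0.1479, 0.0316]
ee_rot: [0.698, 0.114, 0.698, -0.115]
contact_force: [-1.6, 2.1, 2.2]
width: 0.0602
```

```bash
python3 -c "
from h import *
feel(2)"
```

```text
t 20.15 [0.5397 0.148  0.0316] yaw -18.65 w 0.0604 F [-1.26  1.46  2.38] M [0.04  0.015 0.184] Mz [0.212 0.156] tilt [-1.e+00 -8.e-04  5.e-04]
```

>>> arm_command --series '[{"dp": [0, 0, 0], "angular": [0.002, 0, 0], "gripper": 50}, {"dp": [0, 0, 0], "angular": [0.002, 0, 0], "gripper": 50}, {"dp": [0, 0, 0], "angular": [0.002, 0, 0], "gripper": 50}, {"dp": [0, 0, 0], "angular": [0.002, 0, 0], "gripper": 50}, {"dp": [0, 0, 0], "angular": [0.002, 0, 0], "gripper": 50}, {"dp": [0, 0, 0], "angular": [0.002, 0, 0], "gripper": 50}, {"dp": [0, 0, 0], "angular": [0.002, 0, 0], "gripper": 50}, {"dp": [0, 0, 0], "angular": [0.002, 0, 0], "gripper": 50}]'

```text
clock: 21.2
position: [0.5397, 0.148, 0.0316]
ee_rot: [0.696, 0.123, 0.696, -0.124]
contact_force: [-0.3, 0.5, 2.0]
width: 0.0604
```

```bash
python3 -c "
from h import *
feel(2)"
```

```text
t 21.25 [0.5396 0.148  0.0316] yaw -20.14 w 0.0604 F [-0.76  0.26  2.37] M [0.017 0.009 0.318] Mz [0.332 0.304] tilt [-1.e+00 -1.e-03  5.e-04]
```

The moment has risen from about 0.16 to 0.33 N m, so the jaws are bearing at about 5–6 N. I'll turn it a touch more and hold.

>>> arm_command --series '[{"dp": [0, 0, 0], "angular": [0.002, 0, 0], "gripper": 50}, {"dp": [0, 0, 0], "angular": [0.0015, 0, 0], "gripper": 50}, {"dp": [0, 0, 0], "angular": [0, 0, 0], "gripper": 50}, {"dp": [0, 0, 0], "angular": [0, 0, 0], "gripper": 50}, {"dp": [0, 0, 0], "angular": [0, 0, 0], "gripper": 50}, {"dp": [0, 0, 0], "angular": [0, 0, 0], "gripper": 50}, {"dp": [0, 0, 0], "angular": [0, 0, 0], "gripper": 50}, {"dp": [0, 0, 0], "angular": [0, 0, 0], "gripper": 50}]'

```text
clock: 22.3
position: [0.5397, 0.148, 0.0316]
ee_rot: [0.696, 0.125, 0.696, -0.126]
contact_force: [-0.9, 0.1, 2.6]
width: 0.0604
```

```bash
python3 -c "
from h import *
feel(2)"
```

```text
t 22.35 [0.5396 0.148  0.0316] yaw -20.47 w 0.0601 F [-0.94  0.33  2.41] M [0.086 0.016 0.291] Mz [0.275 0.307] tilt [-1.e+00 -1.e-03  5.e-04]
```

>>> arm_command --series '[{"dp": [0, 0, 0], "angular": [0, 0, 0], "gripper": 63}, {"dp": [0, 0, 0], "angular": [0, 0, 0], "gripper": 68}, {"dp": [0, 0, 0], "angular": [0, 0, 0], "gripper": 72}, {"dp": [0, 0, 0], "angular": [0, 0, 0], "gripper": 76}, {"dp": [0, 0, 0], "angular": [0, 0, 0], "gripper": 76}, {"dp": [-0.1, 0, 0], "angular": [0, 0, 0], "gripper": 76}, {"dp": [-0.2, 0, 0], "angular": [0, 0, 0], "gripper": 76}, {"dp": [-0.2, 0, 0], "angular": [0, 0, 0], "gripper": 76}]'

```text
clock: 23.4
position: [0.5386, 0.1475, 0.0921]
ee_rot: [0.694, 0.126, 0.697, -0.127]
contact_force: [0.2, -0.6, 0.7]
width: 0.0762
```

>>> arm_command --series '[{"dp": [-0.3, 0, 0], "angular": [0, 0, 0], "gripper": 76}, {"dp": [-0.3, 0, 0], "angular": [0, 0, 0], "gripper": 76}, {"dp": [-0.1, 0, 0], "angular": [0, 0, 0], "gripper": 76}, {"dp": [0, 0, 0], "angular": [0, 0, 0], "gripper": 76}, {"dp": [0, 0, 0], "angular": [0, 0, 0], "gripper": 76}, {"dp": [0, 0, 0], "angular": [0, 0, 0], "gripper": 76}, {"dp": [0, 0, 0], "angular": [0, 0, 0], "gripper": 76}, {"dp": [0, 0, 0], "angular": [0, 0, 0], "gripper": 76}]'

```text
clock: 24.4
position: [0.5375, 0.1475, 0.1785]
ee_rot: [0.694, 0.126, 0.698, -0.128]
contact_force: [0.4, -0.1, 0.1]
width: 0.076
```

Run:
```python
from h import *
from scipy.optimize import least_squares
feel(1)
d=get_image("side"); u,v=map(int,pix(d,np.array([.54,.1477,.06])))
cv2.imwrite("pics/s5.png",cv2.resize(d["image"][v-30:v+30,u-40:u+40],(800,600),interpolation=cv2.INTER_CUBIC))
v0,u0=v-30,u-25; U,V=np.meshgrid(np.arange(u0,u0+50),np.arange(v0,v0+50)); D=d["depth"][v0:v0+50,u0:u0+50].ravel()
P=world(d,U.ravel(),V.ravel(),D); C=np.array([.54,.1477]); m=(D>0)&(P[:,2]>.074)&(P[:,2]<.106)&(np.hypot(*(P[:,:2]-C).T)<.02); Q=P[m]
k=Q[Q[:,2]<.094]; r=least_squares(lambda q:np.hypot(k[:,0]-q[0],k[:,1]-q[1])-.0121,C,loss="soft_l1",f_scale=.001); print("bush axis",r.x,"top z",np.percentile(Q[:,2],95))
```

```text
t 24.4 [0.5375 0.1475 0.1785] yaw -20.61 w 0.0760 F [ 0.43 -0.09  0.05] M [-0.003 -0.033 -0.022] Mz [-0.022] tilt [-1.     -0.0038 -0.005 ]
bush axis [0.53912392 0.15026433] top z 0.1014750130451696
```

View pics/s5.png

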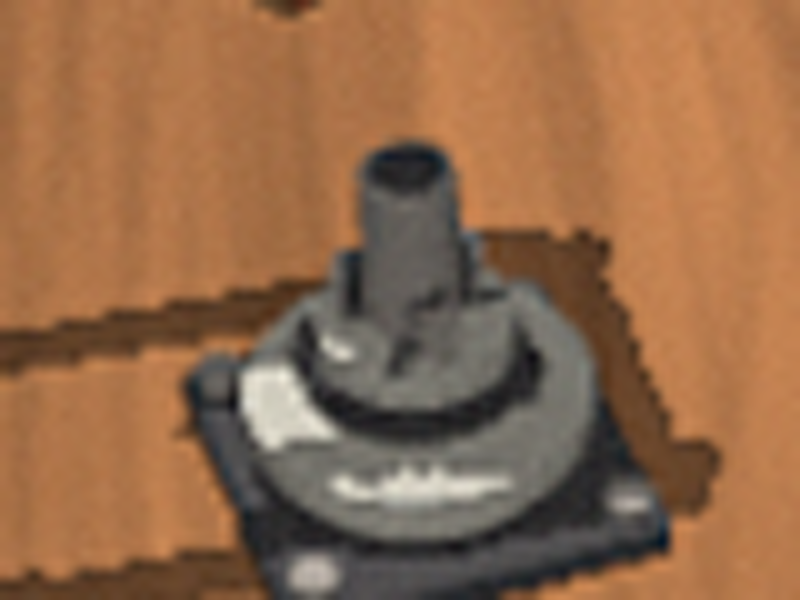

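The bush stands upright between the closed jaws and the gripper is well clear. The depth fit reads 2.5 mm from the axis in y, so I'll cross-check with the rim: the top ellipse is centred at crop (408,168).

Run:
```python
from h import *
d=get_image("side"); u,v=map(int,pix(d,np.array([.54,.1477,.06])))
print("rim centre at z=.1:",atz(d,u-40+408/10-.5,v-30+168/10-.5,.1))
d0=np.load("side3.npy",allow_pickle=True).item(); p=np.array([.5408,.148,.1008]); u,v=map(int,pix(d0,p))
print("before clamping   :",atz(d0,u-50+407/8-.5,v-35+290/8-.5,.1))
feel(1)
```

```text
rim centre at z=.1: [0.54034225 0.15118612 0.1       ]
before clamping   : [0.54037056 0.14943737 0.1       ]
t 24.55 [0.5377 0.1475 0.1789] yaw -20.61 w 0.0758 F [-1.    0.15  0.23] M [ 0.034 -0.018 -0.007] Mz [-0.007] tilt [-1.     -0.0034 -0.0042]
```

```bash
python3 -c "
from rig import *
print(sign_off())"
```

```text
the job is handed in; nothing more can be done
None
```

I stood the tall slim bush upright in the open chuck and let go. I then gripped the ring by its two lugs and turned it about 32° clockwise. I released the ring and raised the gripper clear, with about 24.6 s of the 72 s used when I handed the job in.

- **Clamping:** while turning, the moment about the axis stayed near 0.13–0.21 N m, which is mostly friction, then rose to 0.33 N m. I turned about 0.3° more and stopped. I estimate 6–7 N per jaw at that point; the jaw forces are worked out from the moment and were not measured directly.
- **After letting go:** the picture shows the bush upright between the closed jaws. Its top measures at about 101 mm (100 expected), and the wrist force is back to noise level.
- **Check that disagreed:** the side camera put the bush 2.5–3.5 mm in y from my first estimate of the chuck axis, against the 3 mm limit. It moved sideways by about 1.8 mm as the jaws closed, with no sign of tilting. I take this as the jaws centring it: the side view alone put the chuck axis about 1.7 mm further in y than my estimate, which leaves it about 1–2 mm off. I did not confirm this with a separate measurement.

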